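# Knock the cured lens cells out of their fixture

### The arm

A 6-joint arm with a two-finger parallel gripper is mounted at the origin on a cart in front of the work surface, level with it; the furniture and walls round the work are solid. World frame = base frame: x ahead of the robot, y to its left, z up, the work surface at z = 0. Lengths are in m, angles in degrees, forces in N, time in s.
With the tool pointing down it reaches from about 0.4 to 0.825 m from the base axis. Payload 7 kg.
Tool frame: the origin (TCP) lies on the centre line of the jaws, within the pads' length; the fingertips stand 19 mm ahead of it and the grasp point (between the pads) is the TCP; z points along the fingers, y is the line along which they close (so a half turn about z gives the same grasp; the last joint's range is limited). The gripper opens to 88 mm and grips with 3 to 60 N. Pads are 19 mm wide; open, the fingers measure 130 mm over their backs; the gripper's body (78 mm by 193 mm) begins 47 mm behind the grasp point.
Start: joints at [-46.69, 20.546, 0.682, 0, -70.136, -16.507], TCP at [0.304, -0.602, 0.246] pointing down, gripper open.
Joint ranges: [-176.03, 176.03], [-82.01, 121.73], [-58.28, 71.71], [-173.87, 95.51], [-174.79, -0.11], [-173.66, 173.66]. Speed limits (degrees/s): [136.94, 136.94, 172.46, 180, 180, 180].

### API

Orientations are given as [roll, pitch, yaw] about the fixed x, y, z axes, in that order (R = Rz(yaw) Ry(pitch) Rx(roll)).
In Python, from plant import * gives the robot as it stands. The module is installed in compiled form; this text tells all that it offers.
- The arm moves only by the tool play_rows, never from a script. Its argument "deltas" is a list of rows, each a list of 6 numbers: the shift along the world's x, y, z scaled (see below), then the turn, a rotation vector about the world's x, y, z scaled (see below). A call has 1 to 10 rows; each row shifts and turns the commanded pose from where the row before left it; what a row does not reach is not made up. The controller multiplies each number of a shift by 800 mm and each number of a turn by 180 degrees. A row lasts 1/10 s, in which the tool goes at most 50 mm and 8.59 degrees, less where a joint would pass 70% of its speed; a pose out of reach is approached as far as the arm can. A call with a number of a shift or a turn outside -1 to 1 is refused whole. A call with a gripper value outside its range is refused whole. "gripper" is the gripper command: -1 is shut, 1 is fully open, values between are in proportion, set as the call begins (left out, the last holds). The fingers move at their own pace and stop on an object; the grip force is fixed at half the most. Time passes only in rows, so rows that do not move let the fingers close. It gives the time, the measured TCP pose, the force, the opening and the grip force at its end, in the units of the state.
- get_obs(): the state, without advancing time (a new reading comes with each control period).
- snapshot(name): name is "scene" or "top"; returns (picture, depth): 384x512x3 uint8, blue, green, red; 384x512 float32, m along the optical axis (not along the pixel's ray), 0 where there is no reading.
- camera_model(name): a dict with "fx", "fy", "cx", "cy" (pixels), "world_to_cam" (4x4, takes a point from world to camera coordinates). Camera axes: x right, y down, z forward; pixel columns grow to the right and rows downward; lengths in m; the calibration is good to about 2 mm. A picture is of the moment at which its call begins. camera_model takes no time and is no camera call.
- close_job(): hands the job in; it is judged then, once.
The state is a dict: "clock": time; "joint_pos": joint angles; "qvel": joint speeds; "tau": joint torques, N m; "tool_pos": TCP position; "orientation": TCP orientation; "force": force on the tool from outside, world axes, zero at the start; "moment": the same for the moment, N m; "opening": finger opening in m; "gripper_force": force on a finger pad.
Only numpy, scipy, OpenCV 4.12 (cv2) and the standard library are available. Lean on these libraries where they do the work, as an engineer would, in place of code of your own. Each camera call takes 0.05 s, during which the arm holds its last target. There are 200 camera calls.

### The job

First clear the two cartons off the curing fixture and set them down on the bare desk. Then free the lens cells that are stuck in its nests by lifting their knockout rods by the knobs, and stand every cell, lens up, in the shallow tray. Finish with all three knockout rods pushed fully back down, and leave everything else on the desk where it is.

Things in the scene. Friction and masses are not known exactly. Their poses are not given: they have to be found in the camera images.
- fixture: curing fixture fixed to the desk: aluminium deck 100 mm (its x) by 190 mm (its y), top 65 mm above the desk, with three round nests in a row along y, 60 mm apart, 40 mm across, 20 mm deep. A knockout rod comes up through each nest's floor; its arm runs out under the deck to a knob in front. Origin mid-foot at desk height; x points away from the knobs. 6 mm high feet as deep as the deck reach 17 mm past its ends
- nest1 (a point): centre of the mouth of nest 1 (fixture y = -60 mm), level with the deck's top
- nest2 (a point): centre of the mouth of nest 2 (fixture y = 0)
- nest3 (a point): centre of the mouth of nest 3 (fixture y = +60 mm)
- knob1 (a point): plastic grip knob of a knockout rod, black, upright cylinder 18 mm across and 33 mm tall; this point is the middle of the knob's flat top. 80 mm high with the rod home; stands 80 mm in front (fixture -x) of nest 1 and 30 mm in front of the deck's edge
- knob2 (a point): plastic grip knob of a knockout rod, black, upright cylinder 18 mm across and 33 mm tall; this point is the middle of the knob's flat top. 80 mm high with the rod home; stands 80 mm in front (fixture -x) of nest 2
- knob3 (a point): plastic grip knob of a knockout rod, black, upright cylinder 18 mm across and 33 mm tall; this point is the middle of the knob's flat top. 80 mm high with the rod home; stands 80 mm in front (fixture -x) of nest 3
- rod1 (a joint): height of knockout rod 1 with its knob: 0 = home (tip level with the floor of nest 1), 0.016 m = fully up (end stop). A stiff slide: it takes about 4 N more than its 1.2 N weight (and the lens) to lift, about 3 N to push down, and it stays where it is left
- rod2 (a joint): height of knockout rod 2 with its knob: 0 = home (tip level with the floor of nest 2), 0.016 m = fully up (end stop). A stiff slide: it takes about 4 N more than its 1.2 N weight (and the lens) to lift, about 3 N to push down, and it stays where it is left
- rod3 (a joint): height of knockout rod 3 with its knob: 0 = home (tip level with the floor of nest 3), 0.016 m = fully up (end stop). A stiff slide: it takes about 4 N more than its 1.2 N weight (and the lens) to lift, about 3 N to push down, and it stays where it is left
- cell1: lens cell: black ring mount 38 mm across and 20 mm tall with two grooves and a glass lens in its top, 60 g or so; origin at the centre of its underside, z up through the lens. Starts sunk flush with the deck in nest 1 with 1 mm play, where it cannot be gripped; with the rod fully up it stands 16 mm proud. Two or three of the three are there
- cell2: lens cell: black ring mount 38 mm across and 20 mm tall with two grooves and a glass lens in its top, 60 g or so; origin at the centre of its underside, z up through the lens. Starts sunk flush with the deck in nest 2 with 1 mm play, where it cannot be gripped; with the rod fully up it stands 16 mm proud. Two or three of the three are there
- cell3: lens cell: black ring mount 38 mm across and 20 mm tall with two grooves and a glass lens in its top, 60 g or so; origin at the centre of its underside, z up through the lens. Starts sunk flush with the deck in nest 3 with 1 mm play, where it cannot be gripped; with the rod fully up it stands 16 mm proud. Two or three of the three are there
- carton: white carton of mirror blanks, 48 mm (its x) by 115 mm (its y) by 58 mm tall, about 0.16 kg; origin at the centre of its underside. Starts lying on the fixture's deck
- cover_box: small white and orange carton of cover glasses, 35 mm (its x) by 48 mm (its y) by 20 mm tall; origin at the centre of its underside. Starts lying on the fixture's deck
- tray: shallow grey tray with a dark mat, 110 mm (its x) by 190 mm (its y) outside, 18 mm tall, walls 4 mm thick; fixed to the desk; origin at the centre of its underside
- tray_floor (a point): middle of the tray's mat, 6 mm above the desk, on which the lens cells are to stand
- desk_hub: white power strip fixed to the desk, 50 mm (its x) by 150 mm (its y), 32 mm tall; origin under its centre
- bottle: bystander: amber dropper bottle with red bulb, 37 mm across, 106 mm tall; origin under its centre
- case: bystander: black round objective case, 37 mm across, 48 mm tall; origin under its centre
- tape: bystander (stuck fast): roll of white tape, 64 mm across, 19 mm tall; origin under its centre
- mount: bystander: black kinematic mirror mount, 48 x 46 x 46 mm; origin under its centre
- pen: bystander: felt marker, 11 mm thick, 135 mm long along its y; origin under its centre
- cap: bystander: black round lens dust cap, 42 mm across, 8 mm tall, lying far right behind the power strip (it is no lens cell: half as tall and no glass)

How it is judged:
By the outcome, as a careful person would: the job done as asked, in the order asked, and still so for the second after the job is handed in, with the robot touching nothing.
Of cell1, cell2, cell3 only 2 to 3 are there at a start; the rules pass over those that are not, and their reading is None.
At some moment in a run one of carton, cover_box may be knocked a few centimetres aside while the robot is not near it.
Once in a run the grip may slacken for a moment while it holds something.
It also fails if it takes over 210 s, if anything falls off the work surface, if the arm or the gripper's body presses on something with over 40 N, if the wrist force passes 120 N, or if a joint passes its speed limit or range.

## Working session

There is one attempt and no reset: what is moved stays moved. The work goes in short steps, Python scripts to look and compute and a tool call to move; the robot and the scene stay as the last step left them, time stands still between calls to the robot, and variables do not carry over. Pictures are saved under pics/ and viewed, at most 14 in all, crops included, and the job is handed in when it is done.

Besides the shell and the picture viewer there is one more tool, called after "Request:" as name([rows], argument=value, ...), one row to a line, values as JSON. play_rows: Moves the arm, as the interface text tells. Its arguments: {"type":"object","properties":{"deltas":{"type":"array","items":{"type":"array","items":{"type":"number","minimum":-1,"maximum":1}}},"gripper":{"type":"number"}},"required":["deltas"]}

```bash
mkdir -p pics
cat > h.py <<'E'
from plant import *
import numpy as np, cv2
def snap(n):
    im,d=snapshot(n); np.savez(f'{n}.npz',im=im,d=d); return im,d
def ray(n,u,v,z):
    c=camera_model(n); T=np.linalg.inv(c['world_to_cam'])
    r=T[:3,:3]@np.array([(u-c['cx'])/c['fx'],(v-c['cy'])/c['fy'],1]); o=T[:3,3]
    return o+r*(z-o[2])/r[2]
def cloud(n,d):
    c=camera_model(n); T=np.linalg.inv(c['world_to_cam'])
    v,u=np.mgrid[:d.shape[0],:d.shape[1]]
    P=np.stack([(u-c['cx'])/c['fx']*d,(v-c['cy'])/c['fy']*d,d],-1)
    return P@T[:3,:3].T+T[:3,3]
def proj(n,p):
    c=camera_model(n); q=c['world_to_cam']@np.r_[p,1]
    return c['fx']*q[0]/q[2]+c['cx'],c['fy']*q[1]/q[2]+c['cy']
E
python3 - <<'E'
from h import *
for n in('scene','top'):
    im,d=snap(n); cv2.imwrite(f'pics/{n}0.png',cv2.resize(im,(800,600)))
    c=camera_model(n); print(n,np.linalg.inv(c['world_to_cam'])[:3].round(3),c['fx'])
print(get_obs())
E
```

```text
scene [[ 0.547 -0.438  0.713 -0.098]
 [-0.837 -0.302  0.457 -0.344]
 [ 0.015 -0.847 -0.532  0.6  ]] 381.45891253960247
top [[ 0.026 -0.98   0.197  0.42 ]
 [-1.    -0.025  0.005  0.091]
 [ 0.    -0.197 -0.98   0.925]] 353.0631157661047
{'clock': 0.1, 'joint_pos': array([-4.66905537e+01,  2.05876366e+01,  6.38824318e-01, -1.69654154e-02,
       -7.01355055e+01, -1.65057970e+01]), 'qvel': array([ 0.0344923 , -0.09775293,  0.09931042,  0.05785625,  0.02554631,
       -0.06745906]), 'tau': array([-1.32003886e-03, -5.84163237e+01,  2.93753332e+01,  7.01544419e+00,
        1.02435448e-02, -8.16376291e-05]), 'tool_pos': array([ 0.30415997, -0.60213131,  0.24471382]), 'orientation': array([ 1.79914625e+02, -8.66566878e-03, -1.53202121e+02]), 'force': array([ 0.7102409 , -0.92458415,  0.07489744]), 'moment': array([-0.02303994,  0.02568242,  0.0266926 ]), 'gripper_force': 0.0, 'opening': 0.08747337301875341}
```

View pics/scene0.png

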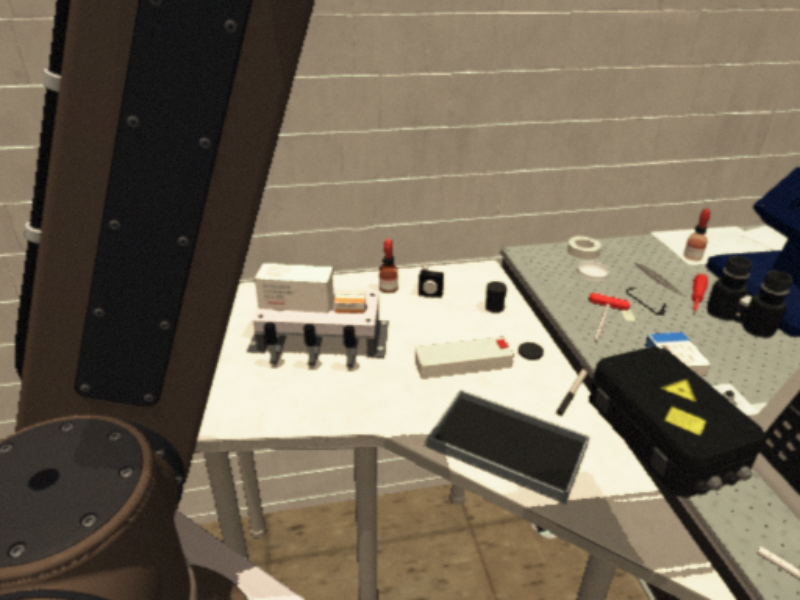

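View pics/top0.png

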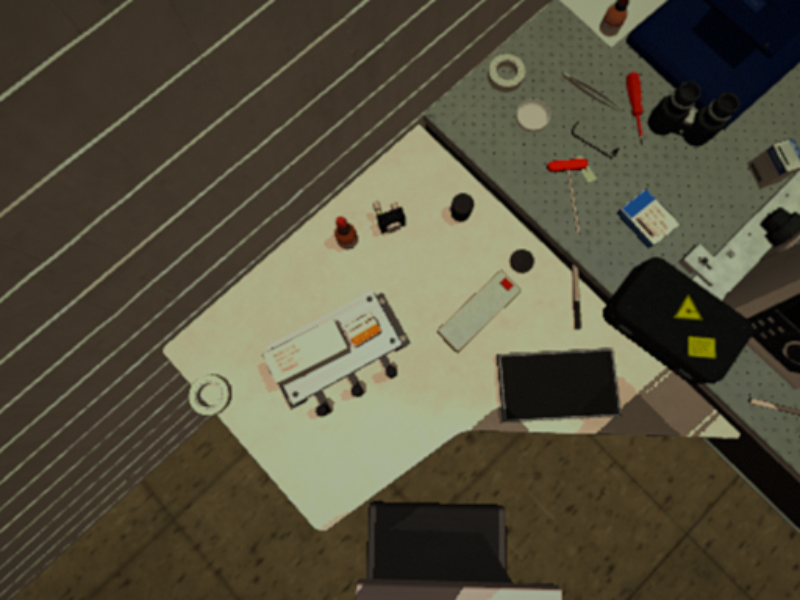

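The scene view shows the fixture with the big white carton (295,288) and the small orange one (350,303) on its deck, and the knobs facing the robot. The top view has knobs at about (323,408), (357,388) and (391,369), the tray at (558,385) and the power strip at (480,310). There is free desk below the fixture.

```bash
cat > m.py <<'E'
from h import *
def rects(zlo,zhi,n='top',minA=15,d=None,box=(0.2,1.0,-0.5,0.6),show=True):
    if d is None: d=np.load(f'{n}.npz')['d']
    P=cloud(n,d); m=((P[...,2]>zlo)&(P[...,2]<zhi)&(d>0)&(P[...,0]>box[0])&(P[...,0]<box[1])&(P[...,1]>box[2])&(P[...,1]<box[3])).astype(np.uint8)
    k,l,s,c=cv2.connectedComponentsWithStats(m)
    for i in range(1,k):
        if s[i,4]<minA: continue
        q=P[l==i]; r=cv2.minAreaRect((q[:,:2]*1000).astype(np.float32))
        print((zlo,zhi),'px',c[i].round(0),'n',s[i,4],'rect',np.round(r[0],0),np.round(r[1],0),round(r[2],1),'medz',np.median(q[:,2]).round(4))
E
python3 - <<'E'
from m import *
rects(0.11,0.14)
rects(0.074,0.095)
rects(0.055,0.073)
rects(0.012,0.045)
E
```

```text
(0.11, 0.14) px [160. 143.] n 1858 rect [709. 309.] [  4. 825.] 45.0 medz 0.1254
(0.11, 0.14) px [439.  60.] n 257 rect [ 920. -347.] [37. 35.] 67.5 medz 0.1249
(0.11, 0.14) px [463.  68.] n 267 rect [ 901. -405.] [35. 37.] 5.9 medz 0.1254
(0.11, 0.14) px [497. 176.] n 1119 rect [ 622. -457.] [ 67. 229.] 87.3 medz 0.1259
(0.11, 0.14) px [195. 224.] n 1123 rect [496. 238.] [ 49. 115.] 28.2 medz 0.124
(0.074, 0.095) px [163. 149.] n 1268 rect [709. 310.] [  6. 825.] 45.0 medz 0.0864
(0.074, 0.095) px [441.  75.] n 421 rect [ 907. -375.] [112.  45.] 71.1 medz 0.0872
(0.074, 0.095) px [492.  98.] n 53 rect [ 838. -496.] [26.  5.] 17.1 medz 0.0859
(0.074, 0.095) px [220. 145.] n 15 rect [698. 196.] [ 5. 16.] 22.5 medz 0.0893
(0.074, 0.095) px [487. 205.] n 446 rect [ 581. -455.] [191.  80.] 3.5 medz 0.0854
(0.074, 0.095) px [417. 215.] n 356 rect [ 543. -287.] [205.  82.] 25.3 medz 0.0835
(0.074, 0.095) px [232. 210.] n 296 rect [535. 158.] [35. 48.] 32.8 medz 0.0858
(0.074, 0.095) px [203. 235.] n 59 rect [475. 224.] [  3. 111.] 29.6 medz 0.0843
(0.074, 0.095) px [250. 237.] n 41 rect [4
[... 1445 characters left out ...]
143.] n 90 rect [723. 122.] [47. 18.] 88.9 medz 0.0326
(0.012, 0.045) px [223. 154.] n 61 rect [692. 194.] [14. 36.] 19.2 medz 0.0327
(0.012, 0.045) px [307. 198.] n 1143 rect [580. -29.] [ 51. 150.] 45.0 medz 0.0327
(0.012, 0.045) px [480. 255.] n 1794 rect [ 443. -478.] [162. 104.] 42.9 medz 0.0305
(0.012, 0.045) px [359. 246.] n 432 rect [ 462. -160.] [110. 190.] 4.3 medz 0.0185
(0.012, 0.045) px [247. 231.] n 36 rect [492. 123.] [20. 11.] 28.5 medz 0.0166
(0.012, 0.045) px [226. 242.] n 40 rect [460. 175.] [23. 11.] 30.0 medz 0.0168
(0.012, 0.045) px [134. 252.] n 360 rect [431. 408.] [60. 63.] 1.4 medz 0.0195
(0.012, 0.045) px [207. 255.] n 53 rect [423. 222.] [38. 11.] 30.2 medz 0.0165
```

Request:
play_rows([
  [0.0133,0.0583,0,0,0,0.0282],
  [0.0133,0.0583,0,0,0,0.0282],
  [0.0133,0.0583,0,0,0,0.0282],
  [0.0133,0.0583,0,0,0,0.0282],
  [0.0133,0.0583,0,0,0,0.0282],
  [0.0133,0.0583,0,0,0,0.0282],
  [0.0133,0.0583,0,0,0,0.0282],
  [0.0133,0.0583,0,0,0,0.0282],
  [0.0133,0.0583,0,0,0,0.0282],
], gripper=1)

```text
clock: 1.0
tool_pos: [0.3999, -0.1809, 0.2456]
orientation: [-180.0, 0.0, -107.3]
force: [0.5, 0.6, 0.5]
opening: 0.0876
gripper_force: 0.0
```

Request:
play_rows([
  [0.0133,0.0583,0,0,0,0.0282],
  [0.0133,0.0583,0,0,0,0.0282],
  [0.0133,0.0583,0,0,0,0.0282],
  [0.0133,0.0583,0,0,0,0.0282],
  [0.0133,0.0583,0,0,0,0.0282],
  [0.0133,0.0583,0,0,0,0.0282],
  [0.0133,0.0583,0,0,0,0.0282],
  [0.0133,0.0583,0,0,0,0.0282],
  [0.0133,0.0583,0,0,0,0.0282],
  [0,0,0,0,0,0],
])

```text
clock: 2.0
tool_pos: [0.4967, 0.2416, 0.2444]
orientation: [180.0, -0.0, -61.5]
force: [-0.1, -0.7, -0.2]
opening: 0.0875
gripper_force: 0.0
```

Run:
```python
from m import *
o=get_obs(); print(o['tool_pos'],o['orientation'],o['joint_pos'],o['force'])
im,d=snap('scene')
b=(0.38,0.7,0.0,0.35)
rects(0.112,0.14,'scene',box=b); rects(0.074,0.1,'scene',box=b)
```

```text
[0.4967116  0.24159751 0.24439896] [ 1.79964531e+02 -1.77780952e-02 -6.14645264e+01] [ 4.62610301e+01  9.09220408e+00 -1.50240095e+01  6.71982585e-03
 -6.59229847e+01 -1.77283056e+01] [-0.10566437 -0.71441591 -0.2166734 ]
(0.112, 0.14) px [206. 138.] n 133 rect [684. 336.] [11. 50.] 45.0 medz 0.1267
(0.112, 0.14) px [187. 176.] n 669 rect [494. 237.] [ 51. 116.] 28.4 medz 0.1239
(0.074, 0.1) px [207. 150.] n 115 rect [684. 334.] [11. 45.] 45.4 medz 0.0872
(0.074, 0.1) px [247. 160.] n 35 rect [695. 196.] [ 7. 14.] 16.1 medz 0.0893
(0.074, 0.1) px [188. 192.] n 431 rect [479. 223.] [ 39. 121.] 46.4 medz 0.0869
(0.074, 0.1) px [223. 192.] n 218 rect [533. 157.] [37. 49.] 33.7 medz 0.0856
(0.074, 0.1) px [172. 209.] n 41 rect [409. 215.] [17. 15.] 73.3 medz 0.08
(0.074, 0.1) px [197. 210.] n 41 rect [440. 163.] [16. 14.] 38.9 medz 0.0802
(0.074, 0.1) px [223. 211.] n 43 rect [471. 112.] [15. 16.] 89.9 medz 0.0794
```

Request:
play_rows([
  [-0.002,-0.0045,-0.03,0,0,0],
  [0,0,-0.0363,0,0,0],
  [0,0,-0.04,0,0,0],
  [0,0,-0.04,0,0,0],
  [0,0,-0.03,0,0,0],
  [0,0,0,0,0,0],
])

```text
clock: 2.65
tool_pos: [0.4922, 0.231, 0.1014]
orientation: [179.6, -0.1, -61.9]
force: [-1.1, -0.4, -0.7]
opening: 0.0873
gripper_force: 0.0
```

Request:
play_rows([
  [0,0,0,0,0,0],
  [0,0,0,0,0,0],
  [0,0,0,0,0,0],
  [0,0,0,0,0,0],
  [0,0,0,0,0,0],
  [0,0,0,0,0,0],
  [0,0,0,0,0,0],
  [0,0,0,0,0,0],
], gripper=-1)

```text
clock: 3.45
tool_pos: [0.4948, 0.2339, 0.1052]
orientation: [-179.9, 0.0, -61.8]
force: [0.6, 0.1, 6.6]
opening: 0.0477
gripper_force: 30.0
```

Request:
play_rows([
  [0,0,0.01,0,0,0],
  [0,0,0.02,0,0,0],
  [0,0,0.02,0,0,0],
  [0,0,0.025,0,0,0],
  [0,0,0,0,0,0],
])

```text
clock: 3.95
tool_pos: [0.4952, 0.2341, 0.1671]
orientation: [-179.8, 0.0, -61.8]
force: [-1.1, 0.1, -2.2]
opening: 0.0477
gripper_force: 30.0
```

Request:
play_rows([
  [0.025,-0.0288,0,0,0,0],
  [0.025,-0.0288,0,0,0,0],
  [0.025,-0.0288,0,0,0,0],
  [0.025,-0.0288,0,0,0,0],
  [0.025,-0.0288,0,0,0,0],
  [0.025,-0.0288,0,0,0,0],
  [0.025,-0.0288,0,0,0,0],
  [0.025,-0.0288,0,0,0,0],
  [0,0,0,0,0,0],
])

```text
clock: 4.85
tool_pos: [0.6552, 0.0464, 0.1629]
orientation: [179.9, 0.0, -62.0]
force: [-1.0, -0.4, -1.8]
opening: 0.048
gripper_force: 30.0
```

Request:
play_rows([
  [0,0,-0.03,0,0,0],
  [0,0,-0.03,0,0,0],
  [0,0,-0.03,0,0,0],
  [0,0,-0.03,0,0,0],
  [0,0,0,0,0,0],
  [0,0,0,0,0,0],
])

```text
clock: 5.45
tool_pos: [0.6537, 0.0492, 0.0682]
orientation: [179.9, 0.0, -61.8]
force: [0.3, -0.3, -0.8]
opening: 0.0479
gripper_force: 30.0
```

Run:
```python
from m import *
o=get_obs(); print(o['tool_pos'],o['orientation'],o['force'],o['opening'])
im,d=snap('scene'); cv2.imwrite('pics/s1.png',cv2.resize(im[90:282,100:356],(800,600)))
```

```text
[0.6537421  0.04920029 0.06823129] [ 1.79895523e+02  3.73191259e-03 -6.18070147e+01] [ 0.28699977 -0.28864681 -0.83512136] 0.04793809198135463
```

View pics/s1.png

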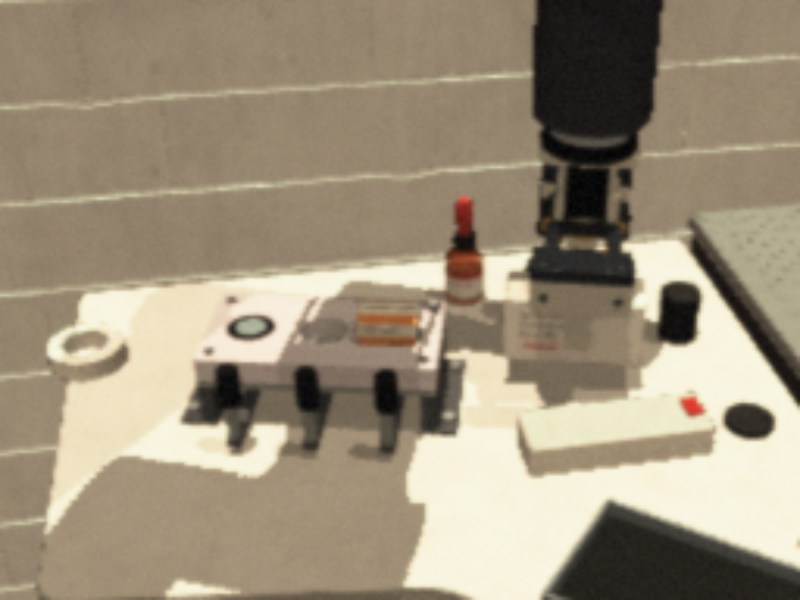

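The carton is held upright over clear desk. In the crop, nest 3 (250,327) holds a cell with glass, nest 2 (325,328) looks empty, and nest 1 is still under the small carton.

Request:
play_rows([
  [0,0,-0.0125,0,0,0],
  [0,0,-0.0125,0,0,0],
  [0,0,-0.008,0,0,0],
  [0,0,0,0,0,0],
  [0,0,0,0,0,0],
])

```text
clock: 6.0
tool_pos: [0.6542, 0.0491, 0.0419]
orientation: [180.0, 0.0, -61.8]
force: [0.3, 0.4, -0.7]
opening: 0.0481
gripper_force: 30.0
```

Request:
play_rows([
  [0,0,0,0,0,0],
  [0,0,0,0,0,0],
  [0,0,0,0,0,0],
  [0,0,0.0125,0,0,0],
  [0,0,0.04,0,0,0],
  [0,0,0.05,0,0,0],
  [0,0,0.05,0,0,0],
  [0,0,0.05,0,0,0],
  [0,0,0,0,0,0],
], gripper=0.5)

```text
clock: 6.9
tool_pos: [0.6575, 0.0496, 0.2123]
orientation: [-179.4, -0.2, -61.8]
force: [1.4, 0.4, 0.1]
opening: 0.0658
gripper_force: 0.0
```

Run:
```python
from m import *
o=get_obs(); print(o['tool_pos'],o['orientation'],o['force'],o['opening'])
im,d=snap('scene')
b=(0.38,0.78,-0.05,0.35)
rects(0.052,0.062,'scene',box=b); rects(0.074,0.1,'scene',box=b)
```

```text
[0.6574773  0.04956647 0.21227333] [-179.35981042   -0.19740486  -61.77746197] [1.4497079  0.38690325 0.10308311] 0.06575332540890554
(0.052, 0.062) px [222. 157.] n 134 rect [716. 302.] [ 11. 135.] 45.0 medz 0.057
(0.052, 0.062) px [248. 170.] n 29 rect [699. 195.] [19. 23.] 31.8 medz 0.0546
(0.052, 0.062) px [283. 192.] n 528 rect [651.  52.] [ 53. 114.] 29.7 medz 0.0592
(0.052, 0.062) px [203. 194.] n 52 rect [521. 215.] [16. 36.] 44.0 medz 0.0575
(0.052, 0.062) px [165. 208.] n 20 rect [424. 253.] [ 4. 15.] 34.0 medz 0.0576
(0.052, 0.062) px [184. 209.] n 62 rect [448. 214.] [ 4. 45.] 28.6 medz 0.0564
(0.052, 0.062) px [232. 210.] n 46 rect [510. 110.] [15. 33.] 53.2 medz 0.0568
(0.052, 0.062) px [209. 210.] n 63 rect [480. 158.] [ 6. 44.] 32.1 medz 0.0569
(0.052, 0.062) px [173. 217.] n 23 rect [406. 212.] [10. 17.] 37.5 medz 0.0582
(0.052, 0.062) px [198. 218.] n 23 rect [437. 160.] [ 8. 16.] 42.6 medz 0.0576
(0.052, 0.062) px [223. 219.] n 27 rect [467. 111.] [10. 18.] 22.8 medz 0.0562
(0.074, 0.1) px [225. 148.] n 415 rect [726. 293.] [ 13. 158.] 44.7 medz 0.0871
(0.074, 0.1) px [248. 160.] n 43 rect [697. 195.] [ 9. 15.] 45.0 medz 0.0891
(0.074, 0.1) px [223. 192.] n 220 rect [533. 158.] [37. 48.] 32.3 medz 0.0857
(0.074, 0.1) px [172. 209.] n 41 rect [410. 215.] [15. 15.] 67.0 medz 0.0797
(0.074, 0.1) px [197. 210.] n 40 rect [441. 164.] [19. 14.] 39.0 medz 0.0796
(0.074, 0.1) px [222. 211.] n 42 rect [471. 111.] [16. 16.] 88.2 medz 0.0798
```

Request:
play_rows([
  [-0.0373,0.034,0,0,0,0.0067],
  [-0.0373,0.034,0,0,0,0.0067],
  [-0.0373,0.034,0,0,0,0.0067],
  [-0.0373,0.034,0,0,0,0.0067],
  [0,0,-0.03,0,0,0],
  [0,0,-0.04,0,0,0],
  [0,0,-0.04,0,0,0],
  [0,0,-0.02,0,0,0],
  [0,0,0,0,0,0],
  [0,0,0,0,0,0],
])

```text
clock: 7.95
tool_pos: [0.535, 0.1578, 0.1003]
orientation: [180.0, -0.0, -57.0]
force: [1.4, 0.5, 0.2]
opening: 0.0655
gripper_force: 0.0
```

Request:
play_rows([
  [0,0,-0.01,0,0,0],
  [0,0,-0.006,0,0,0],
  [0,0,0,0,0,0],
  [0,0,0,0,0,0],
])

```text
clock: 8.35
tool_pos: [0.535, 0.1579, 0.0875]
orientation: [-180.0, -0.0, -57.0]
force: [1.3, -0.3, 0.2]
opening: 0.0655
gripper_force: 0.0
```

Request:
play_rows([
  [0,0,0,0,0,0],
  [0,0,0,0,0,0],
  [0,0,0,0,0,0],
  [0,0,0,0,0,0],
  [0,0,0,0,0,0],
  [0,0,0,0,0,0],
], gripper=-1)

```text
clock: 8.95
tool_pos: [0.5349, 0.158, 0.0874]
orientation: [-180.0, 0.0, -57.0]
force: [-0.2, -0.2, 0.7]
opening: 0.0338
gripper_force: 30.0
```

Request:
play_rows([
  [0,0,0.01,0,0,0],
  [0,0,0.02,0,0,0],
  [0,0,0.02,0,0,0],
  [0,0,0.02,0,0,0],
  [0,0,0,0,0,0],
])

```text
clock: 9.45
tool_pos: [0.5362, 0.1586, 0.146]
orientation: [-179.8, -0.0, -57.0]
force: [0.1, 0.4, -0.1]
opening: 0.0337
gripper_force: 30.0
```

Request:
play_rows([
  [-0.0208,-0.0308,0,0,0,0],
  [-0.0208,-0.0308,0,0,0,0],
  [-0.0208,-0.0308,0,0,0,0],
  [-0.0208,-0.0308,0,0,0,0],
  [-0.0208,-0.0308,0,0,0,0],
  [-0.0208,-0.0308,0,0,0,0],
  [0,0,-0.03,0,0,0],
  [0,0,-0.03,0,0,0],
  [0,0,-0.03,0,0,0],
  [0,0,0,0,0,0],
])

```text
clock: 10.45
tool_pos: [0.4328, 0.0091, 0.0689]
orientation: [179.7, 0.1, -57.1]
force: [0.6, -0.3, 0.1]
opening: 0.0338
gripper_force: 30.0
```

Run:
```python
from m import *
o=get_obs(); print(o['tool_pos'],o['orientation'],o['force'],o['opening'])
im,d=snap('scene'); cv2.imwrite('pics/s2.png',cv2.resize(im[120:312,100:356],(800,600)))
```

```text
[0.43281823 0.00905483 0.0688953 ] [ 1.79683731e+02  6.20057551e-02 -5.70566143e+01] [ 0.63253742 -0.25602721  0.07118267] 0.033786145249567724
```

View pics/s2.png

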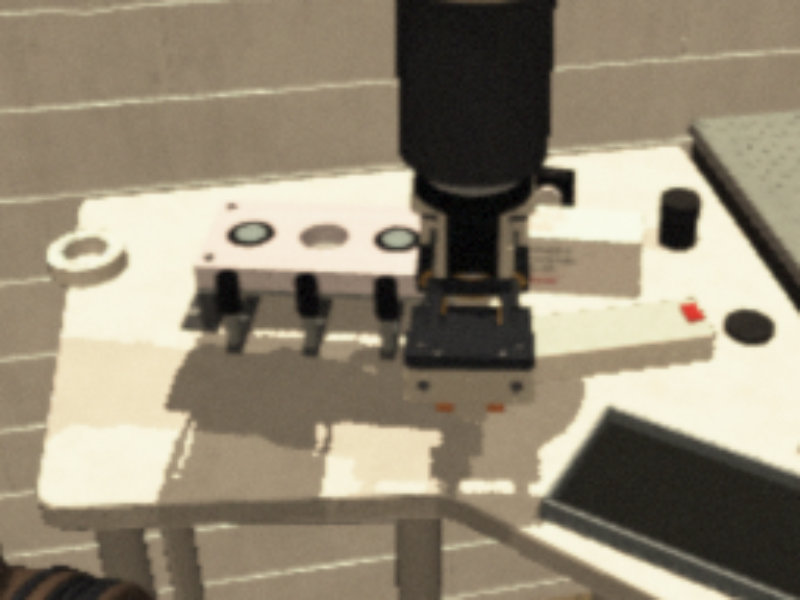

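The crop shows cells in nests 3 (250,232) and 1 (398,238), with nest 2 (325,236) empty. The small carton is held above bare desk, clear of its surroundings.

Request:
play_rows([
  [0,0,-0.02,0,0,0],
  [0,0,-0.02,0,0,0],
  [0,0,-0.012,0,0,0],
  [0,0,-0.008,0,0,0],
  [0,0,0,0,0,0],
  [0,0,0,0,0,0],
])

```text
clock: 11.1
tool_pos: [0.4355, 0.0103, 0.0238]
orientation: [-180.0, -0.0, -57.0]
force: [-0.5, 0.5, -0.1]
opening: 0.0339
gripper_force: 30.0
```

Request:
play_rows([
  [0,0,0,0,0,0],
  [0,0,0,0,0,0],
  [0,0,0,0,0,0],
  [0,0,0.0125,0,0,0],
  [0,0,0.04,0,0,0],
  [0,0,0.05,0,0,0],
  [0,0,0.05,0,0,0],
  [0,0,0.01,0,0,0],
  [0,0,0,0,0,0],
], gripper=0.2)

```text
clock: 12.0
tool_pos: [0.436, 0.0105, 0.1555]
orientation: [-179.7, -0.0, -57.0]
force: [0.1, -0.8, -0.8]
opening: 0.0525
gripper_force: 0.0
```

Run:
```python
from m import *
o=get_obs(); print(o['tool_pos'],o['orientation'],o['joint_pos'],o['force'],o['opening'])
im,d=snap('scene')
rects(0.014,0.03,'scene',box=(.38,.5,-.055,.09))
rects(0.052,0.062,'scene',box=(.55,.72,-.05,.13))
rects(0.074,0.1,'scene',box=(.38,.5,.08,.25))
```

```text
[0.43598366 0.01053172 0.1555281 ] [-1.79724407e+02 -3.25132803e-02 -5.70000631e+01] [ 2.74800396e+01  2.33636751e+00 -3.56532844e+01  7.45427898e-03
 -5.17329062e+01  5.51537300e+00] [ 0.12495844 -0.77936044 -0.81891073] 0.052532235191300354
(0.014, 0.03) px [250. 256.] n 284 rect [434.  10.] [37. 47.] 32.0 medz 0.022
(0.052, 0.062) px [289. 193.] n 387 rect [657.  39.] [53. 86.] 30.0 medz 0.0591
(0.074, 0.1) px [172. 209.] n 38 rect [410. 216.] [17. 14.] 84.6 medz 0.0796
(0.074, 0.1) px [197. 210.] n 42 rect [440. 163.] [16. 14.] 40.7 medz 0.0801
(0.074, 0.1) px [223. 211.] n 42 rect [471. 112.] [18. 16.] 7.8 medz 0.0797
```

Request:
play_rows([
  [0.0038,0.0106,0,0,0,-0.043],
  [0.0038,0.0106,0,0,0,-0.043],
  [0.0038,0.0106,0,0,0,-0.043],
  [0.0038,0.0106,0,0,0,-0.043],
  [0.0038,0.0106,0,0,0,-0.043],
  [0.0038,0.0106,0,0,0,-0.043],
], gripper=-0.2)

```text
clock: 12.65
tool_pos: [0.4523, 0.0608, 0.1515]
orientation: [179.8, -0.1, -103.8]
force: [0.7, 0.0, -0.0]
opening: 0.0349
gripper_force: 0.0
```

Request:
play_rows([
  [0.0038,0.0106,0,0,0,-0.043],
  [0.0038,0.0106,0,0,0,-0.043],
  [0.0038,0.0106,0,0,0,-0.043],
  [0.0038,0.0106,0,0,0,-0.043],
  [0.0038,0.0106,0,0,0,-0.043],
  [0.0038,0.0106,0,0,0,-0.043],
  [0,0,-0.025,0,0,0],
  [0,0,-0.01,0,0,0],
  [0,0,0,0,0,0],
  [0,0,0,0,0,0],
])

```text
clock: 13.65
tool_pos: [0.4712, 0.1115, 0.1249]
orientation: [-180.0, -0.1, -149.9]
force: [-0.6, 0.1, 0.5]
opening: 0.035
gripper_force: 0.0
```

Request:
play_rows([
  [0,0,-0.02,0,0,0],
  [0,0,-0.02,0,0,0],
  [0,0,-0.02,0,0,0],
  [0,0,-0.0123,0,0,0],
  [0,0,0,0,0,0],
  [0,0,0,0,0,0],
])

```text
clock: 14.25
tool_pos: [0.4719, 0.1119, 0.068]
orientation: [-180.0, 0.0, -149.9]
force: [0.7, -0.1, 0.8]
opening: 0.035
gripper_force: 0.0
```

Request:
play_rows([
  [0,0,0,0,0,0],
  [0,0,0,0,0,0],
  [0,0,0,0,0,0],
  [0,0,0,0,0,0],
  [0,0,0,0,0,0],
], gripper=-1)

```text
clock: 14.75
tool_pos: [0.4716, 0.1126, 0.068]
orientation: [180.0, 0.1, -149.9]
force: [-4.4, 4.3, 3.1]
opening: 0.0174
gripper_force: 30.0
```

Request:
play_rows([
  [0,0,0.003,0,0,0],
  [0,0,0.003,0,0,0],
  [0,0,0.003,0,0,0],
  [0,0,0.003,0,0,0],
  [0,0,0.003,0,0,0],
  [0,0,0.003,0,0,0],
  [0,0,0.003,0,0,0],
  [0,0,0,0,0,0],
  [0,0,0,0,0,0],
])

```text
clock: 15.65
tool_pos: [0.4715, 0.1126, 0.0842]
orientation: [179.9, 0.1, -149.9]
force: [-0.1, 6.0, -5.5]
opening: 0.0176
gripper_force: 30.0
```

Request:
play_rows([
  [0,0,0,0,0,0],
  [0,0,0,0,0,0],
  [0,0,0,0,0,0],
  [0,0,0.0125,0,0,0],
  [0,0,0.025,0,0,0],
  [0,0,0.025,0,0,0],
], gripper=-0.2)

```text
clock: 16.25
tool_pos: [0.4715, 0.1116, 0.1354]
orientation: [-180.0, -0.0, -149.9]
force: [1.3, 0.1, 0.2]
opening: 0.0349
gripper_force: 0.0
```

Request:
play_rows([
  [-0.0189,0.0325,0,0,0,0],
  [-0.0189,0.0325,0,0,0,0],
  [-0.0189,0.0325,0,0,0,0],
  [-0.0189,0.0325,0,0,0,0],
  [0,0,0,0,0,0],
  [0,0,0,0,0,0],
])

```text
clock: 16.85
tool_pos: [0.4109, 0.2163, 0.135]
orientation: [180.0, 0.0, -149.8]
force: [-0.7, -0.4, -0.1]
opening: 0.035
gripper_force: 0.0
```

Run:
```python
from m import *
o=get_obs(); print(o['tool_pos'],o['orientation'],o['joint_pos'],o['opening'])
im,d=snap('scene')
rects(0.072,0.105,'scene',box=(.38,.6,.08,.25),minA=8)
```

```text
[0.4109374  0.21632236 0.13500596] [ 1.79992643e+02  4.06956862e-02 -1.49784926e+02] [ 5.21639325e+01  6.78208197e+00 -3.38948887e+01  1.10662992e-02
 -4.92825340e+01 -1.11956071e+02] 0.03504260342448815
(0.072, 0.105) px [226. 193.] n 137 rect [538. 152.] [36. 36.] 67.3 medz 0.0819
(0.072, 0.105) px [222. 208.] n 89 rect [470. 111.] [15. 16.] 25.6 medz 0.0892
(0.072, 0.105) px [172. 209.] n 44 rect [409. 215.] [18. 15.] 75.5 medz 0.0798
(0.072, 0.105) px [197. 210.] n 44 rect [440. 164.] [17. 14.] 38.4 medz 0.0799
```

Request:
play_rows([
  [0,0,-0.03,0,0,0],
  [0,0,-0.03,0,0,0],
  [0,0,-0.0238,0,0,0],
  [0,0,0,0,0,0],
  [0,0,0,0,0,0],
])

```text
clock: 17.4
tool_pos: [0.4115, 0.2152, 0.0675]
orientation: [-180.0, -0.0, -149.9]
force: [0.3, 0.9, -0.2]
opening: 0.0347
gripper_force: 0.0
```

Request:
play_rows([
  [0,0,0,0,0,0],
  [0,0,0,0,0,0],
  [0,0,0,0,0,0],
  [0,0,0,0,0,0],
  [0,0,0,0,0,0],
], gripper=-1)

```text
clock: 17.9
tool_pos: [0.4113, 0.2165, 0.068]
orientation: [180.0, 0.1, -149.9]
force: [-3.5, 2.3, 7.2]
opening: 0.0173
gripper_force: 30.0
```

Request:
play_rows([
  [0,0,0.003,0,0,0],
  [0,0,0.003,0,0,0],
  [0,0,0.003,0,0,0],
  [0,0,0.003,0,0,0],
  [0,0,0.003,0,0,0],
  [0,0,0.003,0,0,0],
  [0,0,0.003,0,0,0],
  [0,0,0,0,0,0],
  [0,0,0,0,0,0],
])

```text
clock: 18.8
tool_pos: [0.4113, 0.2165, 0.0842]
orientation: [180.0, 0.1, -149.9]
force: [0.6, 5.3, -6.1]
opening: 0.0175
gripper_force: 30.0
```

Request:
play_rows([
  [0,0,0,0,0,0],
  [0,0,0,0,0,0],
  [0,0,0,0,0,0],
  [0,0,0.0125,0,0,0],
  [0,0,0.025,0,0,0],
  [0,0,0.025,0,0,0],
  [0,0,0,0,0,0],
], gripper=-0.2)

```text
clock: 19.5
tool_pos: [0.4123, 0.2169, 0.1372]
orientation: [179.9, 0.3, -149.9]
force: [0.2, -0.2, -0.2]
opening: 0.0354
gripper_force: 0.0
```

Run:
```python
from m import *
o=get_obs(); print(o['tool_pos'],o['orientation'],o['opening'])
im,d=snap('scene')
rects(0.072,0.105,'scene',box=(.38,.6,.08,.28),minA=8)
T=np.array([462,-160])
for n in ('top',):
    im,d=snap(n); rects(0.072,0.105,n,box=(.44,.6,.08,.28),minA=8); rects(0.012,0.03,n,box=(.38,.53,-.27,-.06),minA=20)
```

```text
[0.41234098 0.21686894 0.13723384] [ 179.94319213    0.26858547 -149.85444442] 0.03537331852095175
(0.072, 0.105) px [174. 192.] n 37 rect [468. 264.] [31. 10.] 50.0 medz 0.0815
(0.072, 0.105) px [185. 191.] n 13 rect [488. 243.] [24.  5.] 34.1 medz 0.0783
(0.072, 0.105) px [226. 193.] n 141 rect [540. 153.] [37. 36.] 60.0 medz 0.0817
(0.072, 0.105) px [171. 207.] n 87 rect [409. 214.] [15. 15.] 77.1 medz 0.0872
(0.072, 0.105) px [222. 209.] n 91 rect [471. 111.] [15. 17.] 88.6 medz 0.088
(0.072, 0.105) px [197. 210.] n 45 rect [441. 164.] [18. 14.] 38.2 medz 0.0799
(0.072, 0.105) px [235. 208.] n 195 rect [541. 153.] [36. 36.] 47.3 medz 0.0824
(0.072, 0.105) px [191. 229.] n 107 rect [488. 253.] [34. 21.] 60.4 medz 0.0824
(0.072, 0.105) px [250. 237.] n 46 rect [472. 112.] [16. 15.] 45.8 medz 0.0965
(0.012, 0.03) px [359. 245.] n 427 rect [ 462. -159.] [110. 191.] 4.5 medz 0.0183
```

Request:
play_rows([
  [0.0289,0.0167,0,0,0,0],
  [0.0289,0.0167,0,0,0,0],
  [0.0289,0.0167,0,0,0,0],
  [0,0,-0.02,0,0,0],
  [0,0,-0.02,0,0,0],
  [0,0,-0.015,0,0,0],
  [0,0,-0.005,0,0,0],
  [0,0,0,0,0,0],
  [0,0,0,0,0,0],
], gripper=0.36)

```text
clock: 20.5
tool_pos: [0.4806, 0.2562, 0.0864]
orientation: [180.0, 0.0, -149.9]
force: [-0.3, 1.2, 1.0]
opening: 0.06
gripper_force: 0.0
```

Request:
play_rows([
  [0,0,0,0,0,0],
  [0,0,0,0,0,0],
  [0,0,0,0,0,0],
  [0,0,0,0,0,0],
  [0,0,0,0,0,0],
  [0,0,0,0,0,0],
], gripper=-1)

```text
clock: 21.1
tool_pos: [0.4805, 0.2561, 0.0863]
orientation: [180.0, 0.0, -149.9]
force: [-0.7, 0.5, 2.8]
opening: 0.0369
gripper_force: 30.0
```

Request:
play_rows([
  [0,0,0.005,0,0,0],
  [0,0,0.01,0,0,0],
  [0,0,0.015,0,0,0],
  [0,0,0.015,0,0,0],
  [0,0,0.02,0,0,0],
  [0,0,0.01,0,0,0],
  [0,0,0,0,0,0],
])

```text
clock: 21.8
tool_pos: [0.4811, 0.2565, 0.1479]
orientation: [180.0, 0.2, -149.9]
force: [0.6, -0.4, -0.8]
opening: 0.037
gripper_force: 30.0
```

Run:
```python
from m import *
o=get_obs(); print(o['tool_pos'],o['orientation'],o['opening'])
im,d=snap('scene'); cv2.imwrite('pics/s3.png',cv2.resize(im[120:312,100:356],(800,600)))
```

```text
[0.48110602 0.25654076 0.147891  ] [ 1.79953564e+02  1.79049535e-01 -1.49880419e+02] 0.037004195806748394
```

View pics/s3.png

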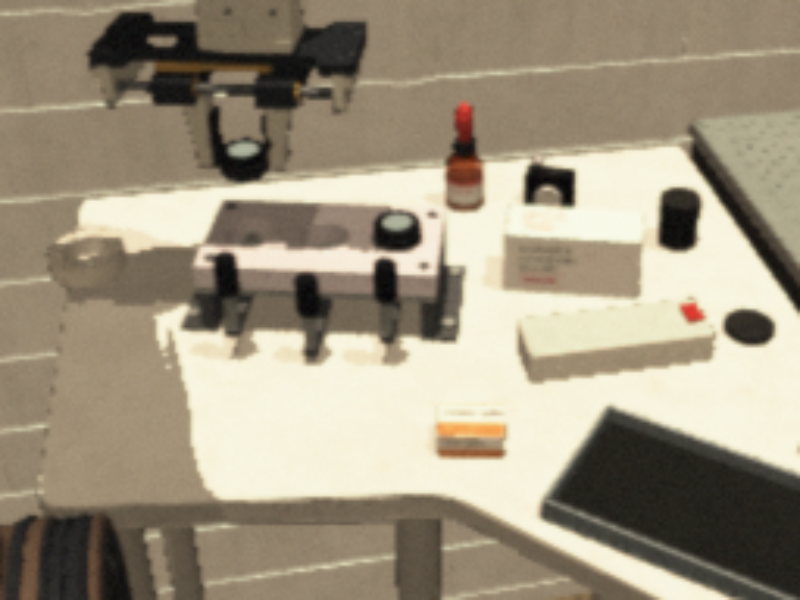

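Cell 3 hangs level in the jaws (243,155), cell 1 stands proud (398,230), and both cartons are on the desk.

Request:
play_rows([
  [-0.0024,-0.0458,0,0,0,0],
  [-0.0024,-0.0458,0,0,0,0],
  [-0.0024,-0.0458,0,0,0,0],
  [-0.0024,-0.0458,0,0,0,0],
  [-0.0024,-0.0458,0,0,0,0],
  [-0.0024,-0.0458,0,0,0,0],
  [-0.0024,-0.0458,0,0,0,0],
  [-0.0024,-0.0458,0,0,0,0],
  [-0.0024,-0.0458,0,0,0,0],
  [-0.0024,-0.0458,0,0,0,0],
])

```text
clock: 22.85
tool_pos: [0.4605, -0.1119, 0.1455]
orientation: [180.0, -0.0, -149.9]
force: [0.2, 0.1, -1.1]
opening: 0.037
gripper_force: 30.0
```

Request:
play_rows([
  [0,0,0,0,0,0],
  [0,0,-0.03,0,0,0],
  [0,0,-0.03,0,0,0],
  [0,0,-0.03,0,0,0],
  [0,0,-0.015,0,0,0],
  [0,0,0,0,0,0],
  [0,0,0,0,0,0],
])

```text
clock: 23.55
tool_pos: [0.4612, -0.1103, 0.0619]
orientation: [180.0, -0.1, -149.9]
force: [-0.3, 0.1, -0.3]
opening: 0.0374
gripper_force: 30.0
```

Run:
```python
from m import *
o=get_obs(); print(o['tool_pos'],o['orientation'],o['opening'],o['force'])
im,d=snap('scene'); print(proj('scene',[.462,-.11,.03])); cv2.imwrite('pics/s4.png',cv2.resize(im[180:372,240:496],(800,600)))
```

```text
[ 0.46116874 -0.11027245  0.0619441 ] [ 1.79987132e+02 -5.20805133e-02 -1.49862012e+02] 0.03744088351147016 [-0.30829859  0.13764601 -0.32425648]
(np.float64(303.9728086674152), np.float64(265.89945426777007))
```

View pics/s4.png

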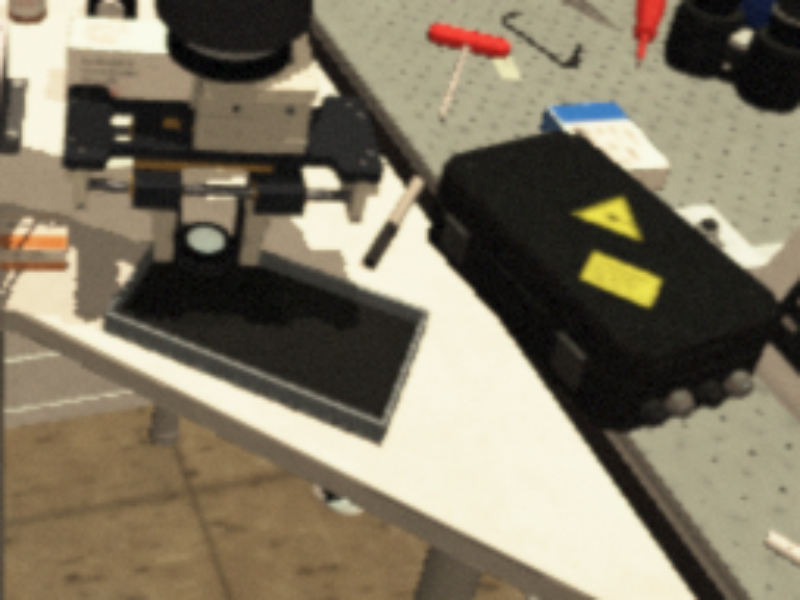

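Cell 3 is held level at (208,245) over the left part of the tray.

Request:
play_rows([
  [0,0,-0.01,0,0,0],
  [0,0,-0.01,0,0,0],
  [0,0,-0.0029,0,0,0],
  [0,0,0,0,0,0],
  [0,0,0,0,0,0],
])

```text
clock: 24.1
tool_pos: [0.4612, -0.1105, 0.0437]
orientation: [180.0, -0.0, -149.9]
force: [0.0, 0.3, 0.4]
opening: 0.0371
gripper_force: 30.0
```

Request:
play_rows([
  [0,0,0,0,0,0],
  [0,0,0,0,0,0],
  [0,0,0,0,0,0],
  [0,0,0.0125,0,0,0],
  [0,0,0.04,0,0,0],
  [0,0,0.04,0,0,0],
  [0,0,0.0245,0,0,0],
  [0,0,0,0,0,0],
], gripper=0.36)

```text
clock: 24.9
tool_pos: [0.4632, -0.1104, 0.1411]
orientation: [-179.8, 0.3, -149.9]
force: [0.5, -0.2, 0.1]
opening: 0.0594
gripper_force: 0.0
```

Run:
```python
from m import *
o=get_obs(); print(o['tool_pos'],o['orientation'],o['opening'],o['force'])
im,d=snap('scene')
rects(0.02,0.04,'scene',box=(.42,.51,-.24,-.08))
rects(0.072,0.105,'scene',box=(.38,.6,.08,.28),minA=8)
```

```text
[ 0.46318997 -0.11036365  0.14110181] [-179.83927218    0.33033619 -149.85249927] 0.059388846145746466 [ 0.52774335 -0.19893301  0.08116995]
(0.02, 0.04) px [304. 269.] n 212 rect [ 460. -111.] [37. 37.] 34.7 medz 0.0272
(0.072, 0.105) px [226. 193.] n 140 rect [540. 152.] [36. 35.] 17.5 medz 0.0817
(0.072, 0.105) px [171. 207.] n 86 rect [409. 214.] [15. 16.] 69.7 medz 0.0882
(0.072, 0.105) px [222. 208.] n 89 rect [470. 111.] [16. 17.] 30.2 medz 0.0888
(0.072, 0.105) px [197. 210.] n 46 rect [440. 163.] [16. 15.] 64.7 medz 0.08
```

Request:
play_rows([
  [0.0143,0.047,0,0,0,0],
  [0.0143,0.047,0,0,0,0],
  [0.0143,0.047,0,0,0,0],
  [0.0143,0.047,0,0,0,0],
  [0.0143,0.047,0,0,0,0],
  [0.0143,0.047,0,0,0,0],
  [0.0143,0.047,0,0,0,0],
  [0,0,-0.02,0,0,0],
  [0,0,-0.015,0,0,0],
  [0,0,0,0,0,0],
])

```text
clock: 25.95
tool_pos: [0.5394, 0.1515, 0.1068]
orientation: [180.0, -0.3, -149.9]
force: [-0.2, 0.0, -0.3]
opening: 0.0596
gripper_force: 0.0
```

Request:
play_rows([
  [0,0,-0.015,0,0,0],
  [0,0,-0.0141,0,0,0],
  [0,0,0,0,0,0],
  [0,0,0,0,0,0],
])

```text
clock: 26.35
tool_pos: [0.5411, 0.1522, 0.0857]
orientation: [-180.0, -0.0, -149.9]
force: [-0.4, 0.3, -0.3]
opening: 0.0595
gripper_force: 0.0
```

Request:
play_rows([
  [0,0,0,0,0,0],
  [0,0,0,0,0,0],
  [0,0,0,0,0,0],
  [0,0,0,0,0,0],
  [0,0,0,0,0,0],
  [0,0,0,0,0,0],
], gripper=-1)

```text
clock: 26.95
tool_pos: [0.5413, 0.1528, 0.0862]
orientation: [180.0, 0.0, -149.9]
force: [-0.4, -0.2, 1.8]
opening: 0.0372
gripper_force: 30.0
```

Request:
play_rows([
  [0,0,0.005,0,0,0],
  [0,0,0.01,0,0,0],
  [0,0,0.015,0,0,0],
  [0,0,0.015,0,0,0],
  [0,0,0.02,0,0,0],
  [0,0,0.01,0,0,0],
  [0,0,0,0,0,0],
])

```text
clock: 27.65
tool_pos: [0.5421, 0.1532, 0.148]
orientation: [180.0, 0.2, -149.9]
force: [0.3, 0.5, -0.7]
opening: 0.037
gripper_force: 30.0
```

Request:
play_rows([
  [-0.011,-0.0494,0,0,0,0],
  [-0.011,-0.0494,0,0,0,0],
  [-0.011,-0.0494,0,0,0,0],
  [-0.011,-0.0494,0,0,0,0],
  [-0.011,-0.0494,0,0,0,0],
  [-0.011,-0.0494,0,0,0,0],
  [-0.011,-0.0494,0,0,0,0],
  [-0.011,-0.0494,0,0,0,0],
  [-0.011,-0.0494,0,0,0,0],
  [0,0,0,0,0,0],
])

```text
clock: 28.65
tool_pos: [0.4603, -0.2062, 0.1454]
orientation: [180.0, -0.1, -150.1]
force: [-0.0, 1.3, -0.6]
opening: 0.0369
gripper_force: 30.0
```

Request:
play_rows([
  [0,0,-0.03,0,0,0],
  [0,0,-0.03,0,0,0],
  [0,0,-0.03,0,0,0],
  [0,0,-0.015,0,0,0],
  [0,0,0,0,0,0],
  [0,0,0,0,0,0],
])

```text
clock: 29.25
tool_pos: [0.4625, -0.2028, 0.0624]
orientation: [-180.0, -0.0, -149.8]
force: [-0.1, 0.2, 0.1]
opening: 0.0371
gripper_force: 30.0
```

Run:
```python
from m import *
o=get_obs(); print(o['tool_pos'],o['orientation'],o['opening'],o['force'])
im,d=snap('scene'); cv2.imwrite('pics/s5.png',cv2.resize(im[180:372,240:496],(800,600)))
```

```text
[ 0.46254727 -0.20281489  0.06243064] [-1.79987996e+02 -6.31462048e-03 -1.49848432e+02] 0.03705902064466039 [-0.06259049  0.17208398  0.13669704]
```

View pics/s5.png

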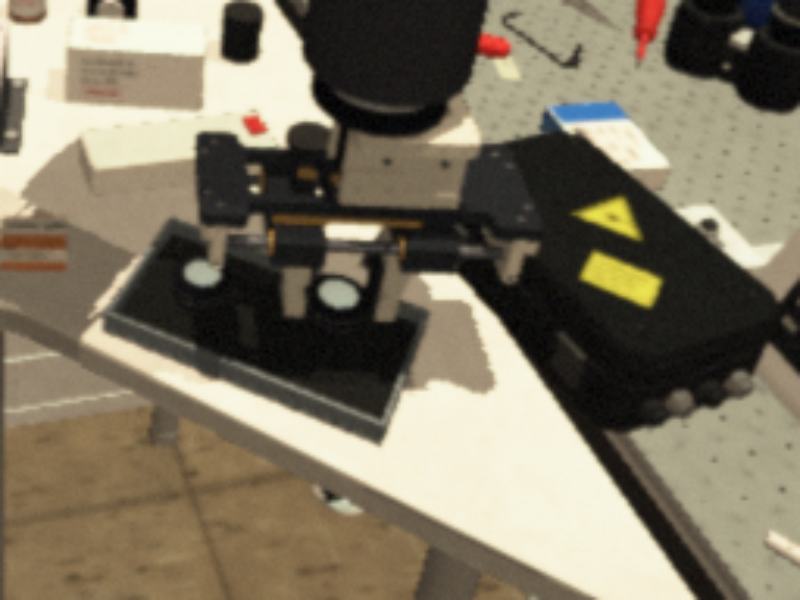

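Cell 1 is held level at (338,295) over the tray's right half, and cell 3 stands at (203,277). The gripper body's right end is near the black case, so I'm checking the clearance there before lowering.

Run:
```python
from m import *
d=np.load('top.npz')['d']; P=cloud('top',d).reshape(-1,3); P=P[d.ravel()>0]
for c in ((.4625,-.203),(.4625,-.18)):
    q=P[:,:2]-np.array(c); a=q@[.5,-.866]; b=q@[.866,.5]
    m=(a>-97)&(a>0)&(a<.105)&(abs(b)<.05)
    for lo in (0.05,.07,.09,.105,.12):
        mm=(abs(b)<.05)&(a>lo)&(a<lo+.015)&(P[:,2]<.3); print(c,lo,np.percentile(P[mm,2],[50,95,100]).round(3))
```

```text
(0.4625, -0.203) 0.05 [0.004 0.019 0.024]
(0.4625, -0.203) 0.07 [0.001 0.062 0.086]
(0.4625, -0.203) 0.09 [0.045 0.104 0.107]
(0.4625, -0.203) 0.105 [0.08  0.106 0.108]
(0.4625, -0.203) 0.12 [0.103 0.106 0.108]
(0.4625, -0.18) 0.05 [0.007 0.019 0.022]
(0.4625, -0.18) 0.07 [0.004 0.019 0.024]
(0.4625, -0.18) 0.09 [0.002 0.091 0.104]
(0.4625, -0.18) 0.105 [0.004 0.105 0.107]
(0.4625, -0.18) 0.12 [0.078 0.106 0.108]
```

The body would come too near the case in this orientation, so I'll raise, turn the jaws along the tray's short side, shift a little and then lower.

Request:
play_rows([
  [0,0,0.03,0,0,0],
  [0,0,0.03,0,0,0],
  [0,0.0025,0,0,0,0.0451],
  [0,0.0025,0,0,0,0.0451],
  [0,0.0025,0,0,0,0.0451],
  [0,0.0025,0,0,0,0.0451],
  [0,0.0025,0,0,0,0.0451],
  [0,0.0025,0,0,0,0.0451],
  [0,0.0025,0,0,0,0.0451],
  [0,0.0025,0,0,0,0.0451],
])

```text
clock: 30.3
tool_pos: [0.4628, -0.1868, 0.1115]
orientation: [-179.9, -0.0, -84.6]
force: [0.4, -0.3, -1.3]
opening: 0.037
gripper_force: 30.0
```

Request:
play_rows([
  [0,0,0,0,0,0],
  [0,0,-0.03,0,0,0],
  [0,0,-0.03,0,0,0],
  [0,0,0,0,0,0],
  [0,0,0,0,0,0],
])

```text
clock: 30.8
tool_pos: [0.4624, -0.1871, 0.0627]
orientation: [180.0, -0.0, -85.1]
force: [0.6, -0.0, -0.1]
opening: 0.0374
gripper_force: 30.0
```

Run:
```python
from m import *
o=get_obs(); c=o['tool_pos'][:2]; print(o['tool_pos'],o['orientation'],o['opening'],o['force'])
d=np.load('top.npz')['d']; P=cloud('top',d).reshape(-1,3); P=P[d.ravel()>0]
y=np.radians(o['orientation'][2]-90); q=P[:,:2]-c; a=q@[np.cos(y),np.sin(y)]; b=q@[-np.sin(y),np.cos(y)]
for A,B in((.097,.039),(.107,.05),(.12,.06)):
    m=(abs(a)<A)&(abs(b)<B)&(P[:,2]<.3); print(A,P[m,2].max())
```

```text
[ 0.46238185 -0.18708107  0.06270333] [ 1.79989648e+02 -1.59374322e-02 -8.50597802e+01] 0.037399717752982724 [ 0.63489998 -0.00836681 -0.10831709]
0.097 0.02149914308152745
0.107 0.07578821722190965
0.12 0.10638929479146342
```

Request:
play_rows([
  [0,0,-0.01,0,0,0],
  [0,0,-0.01,0,0,0],
  [0,0,-0.0029,0,0,0],
  [0,0,0,0,0,0],
  [0,0,0,0,0,0],
])

```text
clock: 31.3
tool_pos: [0.4622, -0.187, 0.0438]
orientation: [180.0, -0.0, -84.9]
force: [0.2, 0.9, 0.2]
opening: 0.0374
gripper_force: 30.0
```

Request:
play_rows([
  [0,0,0,0,0,0],
  [0,0,0,0,0,0],
  [0,0,0,0,0,0],
  [0,0,0.0125,0,0,0],
  [0,0,0.04,0,0,0],
  [0,0,0.04,0,0,0],
  [0,0,0.04,0,0,0],
  [0,0,0.02,0,0,0],
  [0,0,0,0,0,0],
], gripper=0.36)

```text
clock: 32.2
tool_pos: [0.4637, -0.1872, 0.1693]
orientation: [-179.7, -0.1, -84.9]
force: [0.2, 0.7, 0.5]
opening: 0.0598
gripper_force: 0.0
```

Run:
```python
from m import *
o=get_obs(); print(o['tool_pos'],o['orientation'],o['opening'],o['force'])
im,d=snap('scene')
rects(0.02,0.04,'scene',box=(.42,.51,-.24,-.08))
rects(0.072,0.105,'scene',box=(.38,.6,.08,.28),minA=8)
```

```text
[ 0.46369774 -0.18716284  0.16929131] [-1.79664554e+02 -6.16495616e-02 -8.49153556e+01] 0.059754485987101265 [0.15020357 0.66994147 0.50429702]
(0.02, 0.04) px [304. 269.] n 214 rect [ 460. -111.] [37. 36.] 30.4 medz 0.0273
(0.02, 0.04) px [337. 283.] n 241 rect [ 460. -188.] [36. 37.] 77.5 medz 0.0271
(0.072, 0.105) px [171. 207.] n 85 rect [409. 214.] [15. 16.] 4.9 medz 0.088
(0.072, 0.105) px [222. 209.] n 91 rect [469. 111.] [15. 17.] 30.4 medz 0.088
(0.072, 0.105) px [197. 210.] n 45 rect [441. 164.] [18. 14.] 39.5 medz 0.0797
```

Request:
play_rows([
  [0.0016,0.0534,0,0,0,0],
  [0.0016,0.0534,0,0,0,0],
  [0.0016,0.0534,0,0,0,0],
  [0.0016,0.0534,0,0,0,0],
  [0.0016,0.0534,0,0,0,0],
  [0.0016,0.0534,0,0,0,0],
  [0.0016,0.0534,0,0,0,0],
  [0,0,-0.02,0,0,0],
  [0,0,-0.02,0,0,0],
  [0,0,0,0,0,0],
], gripper=-1)

```text
clock: 33.25
tool_pos: [0.4691, 0.1115, 0.1312]
orientation: [179.7, -0.1, -84.9]
force: [-0.1, -1.2, -0.1]
opening: 0.0005
gripper_force: 0.0
```

Request:
play_rows([
  [0,0,-0.01,0,0,0],
  [0,0,-0.01,0,0,0],
  [0,0,-0.006,0,0,0],
  [0,0,-0.006,0,0,0],
  [0,0,-0.006,0,0,0],
  [0,0,-0.004,0,0,0],
  [0,0,-0.0025,0,0,0],
  [0,0,0,0,0,0],
])

```text
clock: 34.05
tool_pos: [0.4711, 0.1119, 0.0991]
orientation: [-180.0, -0.0, -84.9]
force: [-4.7, -3.5, 14.0]
opening: 0.0006
gripper_force: 7.1
```

Request:
play_rows([
  [0,0,-0.001,0,0,0],
  [0,0,-0.001,0,0,0],
  [0,0,0,0,0,0],
  [0,0,0,0,0,0],
])

```text
clock: 34.45
tool_pos: [0.4712, 0.1118, 0.0988]
orientation: [-179.9, -0.0, -84.9]
force: [-10.9, -1.6, 30.2]
opening: 0.0004
gripper_force: 15.1
```

Request:
play_rows([
  [0,0,0.02,0,0,0],
  [0,0,0.025,0,0,0],
  [-0.0189,0.0325,0,0,0,0],
  [-0.0189,0.0325,0,0,0,0],
  [-0.0189,0.0325,0,0,0,0],
  [-0.0189,0.0325,0,0,0,0],
  [0,0,0,0,0,0],
])

```text
clock: 35.15
tool_pos: [0.4098, 0.2185, 0.1327]
orientation: [-180.0, 0.1, -84.8]
force: [-0.3, 0.3, 0.2]
opening: 0.0005
gripper_force: 0.0
```

Request:
play_rows([
  [0,0,-0.01,0,0,0],
  [0,0,-0.01,0,0,0],
  [0,0,-0.006,0,0,0],
  [0,0,-0.006,0,0,0],
  [0,0,-0.006,0,0,0],
  [0,0,-0.004,0,0,0],
  [0,0,-0.002,0,0,0],
  [0,0,-0.001,0,0,0],
  [0,0,0,0,0,0],
  [0,0,0,0,0,0],
])

```text
clock: 36.15
tool_pos: [0.4107, 0.2156, 0.0987]
orientation: [-180.0, -0.0, -84.9]
force: [-12.5, -4.8, 33.3]
opening: 0.0008
gripper_force: 16.9
```

Request:
play_rows([
  [0,0,0.02,0,0,0],
  [0,0,0.05,0,0,0],
  [0,0,0.05,0,0,0],
  [0,0,0.05,0,0,0],
  [0.008,-0.05,0,0,0,0],
  [0.008,-0.05,0,0,0,0],
  [0.008,-0.05,0,0,0,0],
  [0.008,-0.05,0,0,0,0],
  [0.008,-0.05,0,0,0,0],
  [0,0,0,0,0,0],
])

```text
clock: 37.15
tool_pos: [0.4423, 0.0123, 0.2321]
orientation: [179.9, -0.0, -85.2]
force: [-0.4, 0.2, -0.2]
opening: 0.0002
gripper_force: 0.0
```

Run:
```python
from m import *
o=get_obs(); print(o['tool_pos'],o['force'])
im,d=snap('scene'); cv2.imwrite('pics/s6.png',cv2.resize(im,(800,600)))
rects(0.02,0.04,'scene',box=(.42,.51,-.24,-.08))
rects(0.07,0.105,'scene',box=(.38,.6,.08,.28),minA=8)
rects(0.014,0.03,'scene',box=(.38,.5,-.055,.09))
rects(0.052,0.062,'scene',box=(.55,.72,-.05,.13))
```

```text
[0.44230475 0.0122964  0.23207493] [-0.36151322  0.21639957 -0.20978424]
(0.02, 0.04) px [304. 269.] n 213 rect [ 460. -110.] [37. 36.] 28.6 medz 0.027
(0.02, 0.04) px [337. 283.] n 237 rect [ 461. -187.] [36. 36.] 68.4 medz 0.0273
(0.07, 0.105) px [172. 209.] n 48 rect [409. 216.] [19. 15.] 69.9 medz 0.0792
(0.07, 0.105) px [197. 210.] n 50 rect [441. 164.] [19. 14.] 35.5 medz 0.0796
(0.07, 0.105) px [222. 212.] n 55 rect [470. 112.] [16. 17.] 89.7 medz 0.0793
(0.014, 0.03) px [250. 256.] n 281 rect [434.  10.] [36. 47.] 30.4 medz 0.022
(0.052, 0.062) px [283. 192.] n 530 rect [650.  51.] [ 56. 113.] 28.5 medz 0.0591
```

View pics/s6.png

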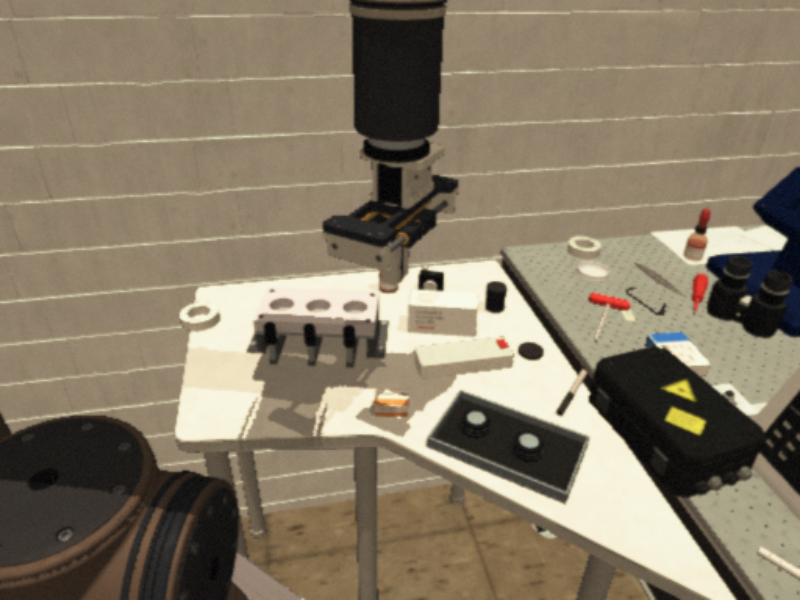

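The final view shows all nests empty and the knobs level at 80 mm. Both cells stand lens up in the tray at (476,420) and (528,445), and both cartons are on the desk.

```bash
python3 -c "
from plant import *
print(close_job())"
```

```text
the job is handed in; nothing more can be done
None
```

I handed the job in at about 37 s: both cartons are on the bare desk, the two cells present (1 and 3; nest 2 was empty) stand lens up in the tray, and all three rods are down; the hand-in gave no verdict.

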